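# Seat the captive nut in the braai shelf plank

### The arm

A 6-joint arm with a two-finger parallel gripper is mounted at the origin on the work surface. World frame = base frame: x ahead of the robot, y to its left, z up, the work surface at z = 0. Lengths are in m, angles in rad, forces in N, time in s.
With the tool pointing down it reaches from about 0.375 to 0.975 m from the base axis. Payload 3.8 kg.
Tool frame: the origin (TCP) lies on the centre line of the jaws, within the pads' length; the fingertips stand 14 mm ahead of it and the grasp point (between the pads) lies 5 mm behind it (bot.finger_overhang is the distance from the TCP to the fingertips, in m); y points along the fingers, x is the direction in which the jaws open and shut, and the axes are right-handed (so a half turn about y gives the same grasp; the last joint's range is limited). The gripper opens to 85 mm and grips with 20 to 120 N. Pads are 22 mm wide; open, the fingers measure 114 mm over their backs; the gripper's body (76 mm by 85 mm) begins 54 mm behind the grasp point. The pads swing forward as they close: fully open they stand 13 mm farther back than shut.
Start: joints at [1.166, 0.264, 1.604, -0, 1.274, -0.037], TCP at [0.243, 0.63, 0.245] pointing down, gripper open.
Joint ranges: [-2.63, 2.63], [-0.94, 2.18], [0.31, 2.57], [-1.31, 4.45], [0, 2.66], [-2.55, 2.55]. Speed limits (rad/s): [2.57, 2.57, 3.14, 3.14, 3.14, 3.14].

### API

Orientations are given as a rotation vector (axis times angle).
In Python, from workcell import readout, read_camera, bot, spotter gives the robot as it stands.
- The arm moves only by the tool jog_arm, never from a script. Its argument "increments" is a list of rows, each a list of 7 numbers: the shift along the tool's x, y, z in m, then the turn, a rotation vector about the tool's x, y, z in rad, then the opening, from 0 (shut) to 1 (fully open). A call has 1 to 10 rows; each row shifts and turns the pose as measured when the row begins, along the tool's axes as they then stand; what a row does not reach is not made up. A row lasts 1/8 s, in which the tool goes at most 62.5 mm and 10.7 degrees, less where a joint would pass 70% of its speed; a pose out of reach is approached as far as the arm can. A call with a gripper value outside its range is refused whole. The fingers move at their own pace and stop on an object; "force" is the grip in N (left out, the last holds). Time passes only in rows, so rows that do not move let the fingers close. It gives the time, the measured TCP pose, the force and the opening at its end, in the units of the state.
- readout.read_state(): the state, without advancing time (a new reading comes with each control period).
- read_camera(name): name is "scene" or "top" or "wrist"; returns a dict with "img" (480x640x3 uint8, blue, green, red), "range_z" (480x640 float32, m along the optical axis (not along the pixel's ray), 0 where there is no reading), "fx", "fy", "cx", "cy" (pixels), "world_from_camera" (4x4, takes a point from camera to world coordinates). Camera axes: x right, y down, z forward; pixel columns grow to the right and rows downward; lengths in m; the calibration is good to about 2 mm. A picture is of the moment at which its call begins.
- bot.finish_job(): hands the job in, once; it reports no verdict.
Trained networks look in a picture, given as the dict that the camera call returned (one of the last four; its "shot" number tells which), for a name from the list of things; names that differ only in an ending like _2 or _b are one class to them, and where a whole thing is asked for, a point or a joint stands for the part that bears it (a point fixed in the world has none). Each returns a list of dicts, best first, with "p" (0 to 1); they miss things now and then, are a little off and sometimes report something else, mostly with a low value. They report only what shows in the picture. A call takes as long as a camera call. They do not tell look-alikes from the thing itself.
- spotter.masks_of(picture, thing): "mask" (480x640 bool, what is visible of it) and "location" ([column, row] in pixels, amid what is visible of it).
- spotter.spot_point(picture, thing): "location" ([column, row] in pixels: a listed point, or the origin of a listed thing).
The state is a dict: "time": time; "q": joint angles; "joint_vel": joint speeds; "joint_torque": joint torques, N m; "tool_pos": TCP position; "tcp_rot": TCP orientation; "wrist_force": force on the tool from outside, world axes, zero at the start; "torque": the same for the moment, N m; "width": opening from 0.0 (shut) to 1.0 (fully open).
Only numpy, scipy, OpenCV 4.12 (cv2) and the standard library are available. Lean on these libraries where they do the work, as an engineer would, in place of code of your own. Each camera call takes 0.05 s, during which the arm holds its last target. There are 200 camera calls.

### The job

The pine plank of the braai shelf is waiting to be bolted down on its anchor stud. Nudge the loose steel nut along the plank, turning it so that its flats line up, until it drops into the six-sided pocket of the white nut trap, then press it down until it sits firmly on the end of the stud, holding it down with 10 to 20 newtons (1 to 2 kg) for a moment, and let go. Be gentle otherwise: keep the nut on the plank rather than picking it up, never pinch or press the nut or the plank with more than 20 newtons, and leave the other things on the shelf where they are.

Things in the scene. Friction and masses are not known exactly. Their poses are not given: they have to be found in the camera images.
- nut: Loose bright steel thin hex nut (M20): 30 mm across flats, 34.6 mm across corners, 10 mm high, about 36 g, dark 20 mm bore. Origin: centre of its underside; z up; the normals of its flats lie at 0, 60, 120.. deg from its x. Starts flat on the plank 9 to 24 cm from the trap's axis, turned any way.
- trap (a point): White hexagonal nylon insert, 64 mm across, flush in the plank. Point: its axis at the plank's face, z up. Open hex pocket 32 mm across flats, sharp rim, flat normals at 0, 60, 120.. deg from this x. In it a 20 mm stud end stands, its top 4 to 7 mm below the face, unlike each time: feel for it. Two sprung ribs in the x walls stop the dropped nut 2 to 4 mm down; 3 to 8 N moves it on, and there it stays.
- shelf: Pine plank of the shelf, 300 x 720 x 38 mm, lying fixed on the concrete ledge, long side along its y. Origin: centre of its underside, z up; its face is 38 mm above. The open trap's axis is at x -20, y +70 mm, with the same axes.
- crock: Bystander: white ceramic crock with a blue band, 110 mm wide, 115 mm high, with steel skewers standing in it up to 280 mm high. On the plank's +y end. Origin: centre of its underside.
- timer: Bystander: black round kitchen timer, 72 mm wide, 53 mm high with its red knob. On the plank's +y end (it and the crock may change places). Origin: centre of its underside.
- trivet: Bystander: flat red oven-mitt-shaped silicone trivet, about 140 x 195 mm, 9 to 12 mm thick. On the plank's -y end. Origin: under its palm, its fingers along its y.
- spatula: Bystander: steel spatula 310 mm long, up to 65 mm wide and 20 mm high, lying along the plank near its edge farthest from the robot. Origin: middle of its length on the underside, blade towards its x.
Things that resemble listed ones, but are neither listed nor needed, are in the scene too. What is meant by the nut is not yellow, and is the smaller of those in its own colour.

How it is judged:
By the outcome, as a careful person would: the job done as asked, in the order asked, and still so for the second after the job is handed in, with the robot touching nothing.
It also fails if it takes over 72 s, if anything falls off the work surface, if the arm or the gripper's body presses on something with over 40 N, if the wrist force passes 120 N, or if a joint passes its speed limit or range.

## Working session

There is one attempt and no reset: what is moved stays moved. The work goes in short steps, Python scripts to look and compute and a tool call to move; the robot and the scene stay as the last step left them, time stands still between calls to the robot, and variables do not carry over. Pictures are saved under pics/ and viewed, about 8 in all and at most 12, crops included, and the job is handed in when it is done.

Besides the shell and the picture viewer there is one more tool, called after ">>>" as a command line: name --pt "numbers of a row" for each row, then --argument value for the rest. jog_arm: Moves the arm, as the interface text tells. Its arguments: {"type":"object","properties":{"increments":{"type":"array"},"force":{"type":"number"}},"required":["increments"]}

```bash
mkdir -p pics; ls; cat > h.py <<'E'
import numpy as np, cv2
from workcell import readout, read_camera, bot, spotter
def pt(c,u,v,z):
    """pixel ray intersected with world plane z"""
    T=c["world_from_camera"]; d=T[:3,:3]@np.array([(u-c["cx"])/c["fx"],(v-c["cy"])/c["fy"],1.])
    o=T[:3,3]; return o+d*(z-o[2])/d[2]
def cloud(c):
    z=c["range_z"]; v,u=np.mgrid[:480,:640]
    P=np.stack([(u-c["cx"])/c["fx"]*z,(v-c["cy"])/c["fy"]*z,z],-1)
    return P@c["world_from_camera"][:3,:3].T+c["world_from_camera"][:3,3]
def px(c,p):
    T=np.linalg.inv(c["world_from_camera"]); q=T[:3,:3]@p+T[:3,3]
    return c["fx"]*q[0]/q[2]+c["cx"],c["fy"]*q[1]/q[2]+c["cy"]
E
python3 - <<'E'
from h import *
c=read_camera("top"); cv2.imwrite("pics/top0.png",c["img"])
print(c["fx"],c["world_from_camera"].round(3).tolist())
for t in ["nut","trap","shelf","crock","timer","trivet","spatula"]:
    print(t,[(round(d["p"],2),np.round(d["location"]).tolist(),pt(c,*d["location"],0.038).round(4).tolist()) for d in spotter.spot_point(c,t)[:5]])
print([(round(d["p"],2),np.round(d["location"]).tolist(),int(d["mask"].sum()),np.median(cloud(c)[d["mask"]],0).round(4).tolist()) for d in spotter.masks_of(c,"nut")])
s=readout.read_state();print(s)
E
```

```text
pics
448.1013845721519 [[0.017, -0.999, 0.043, 0.584], [-1.0, -0.017, -0.005, 0.056], [0.006, -0.043, -0.999, 0.8], [0.0, 0.0, 0.0, 1.0]]
nut [(0.81, [373.0, 162.0], [0.7589, -0.0323, 0.038]), (0.66, [387.0, 270.0], [0.5746, -0.0573, 0.038]), (0.59, [359.0, 272.0], [0.57, -0.0098, 0.038])]
trap [(0.8, [319.0, 286.0], [0.5454, 0.0572, 0.038])]
shelf [(0.6, [359.0, 276.0], [0.5641, -0.0112, 0.038])]
crock [(0.69, [187.0, 313.0], [0.4973, 0.2795, 0.038])]
timer [(0.59, [192.0, 229.0], [0.6386, 0.2746, 0.038])]
trivet [(0.71, [516.0, 284.0], [0.5547, -0.2773, 0.038])]
spatula [(0.9, [373.0, 215.0], [0.668, -0.0338, 0.038]), (0.43, [386.0, 270.0], [0.5744, -0.0556, 0.038])]
[(0.91, [375.0, 155.0], 504, [0.7725, -0.0397, 0.0131]), (0.82, [385.0, 270.0], 274, [0.5748, -0.0515, 0.0476]), (0.78, [435.0, 154.0], 262, [0.7831, -0.1465, 0.0093])]
{'time': 0.45, 'q': array([ 1.16608040e+00,  2.63961493e-01,  1.60409449e+00,  1.45843263e-05,
        1.27369953e+00, -3.69189725e-02]), 'joint_vel': array([-4.99811561e-05, -3.52280475e-03, -1.87818372e-03,  8.10997295e-05,
        1.86811241e-03, -1.36716825e-03]), 'joint_torque': array([ 1.75891032e-04, -5.14310932e+01, -3.67116058e+01, -1.92844263e-04,
        3.76280310e-03, -3.00773797e-05]), 'tool_pos': array([0.24269206, 0.62980534, 0.24518713]), 'tcp_rot': array([-1.36112549, -0.93402911,  0.93426855]), 'wrist_force': array([-0.13093607,  0.03855597, -0.6046806 ]), 'torque': array([ 0.02083556,  0.05047477, -0.00735831]), 'width': 1.002266805119318}
```

View pics/top0.png

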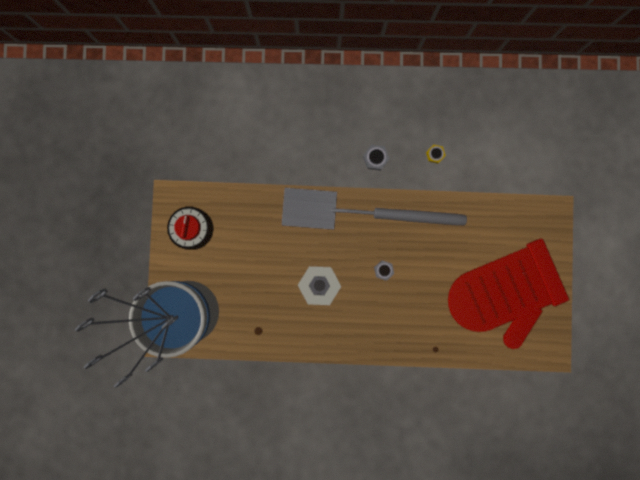

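Candidates for the nut: the steel ring at (385,270) on the plank, a larger grey one at (375,157) on the ledge, and a yellow one at (436,154). I choose (385,270). The picture also shows the trap at (319,286), and the crock with skewers between the start pose and the plank, so I'll rise before crossing.

```bash
cat >> h.py <<'E'
from scipy.spatial.transform import Rotation as R
def rows(s,dp,rv=(0,0,0),n=1):
    """world shift dp and world rotvec -> tool-frame row, n equal rows"""
    Rt=R.from_rotvec(s["tcp_rot"]).as_matrix()
    return np.r_[Rt.T@np.array(dp),Rt.T@np.array(rv)]/n
E
python3 - <<'E'
from h import *
s=readout.read_state(); print(R.from_rotvec(s["tcp_rot"]).as_matrix().round(3))
c=read_camera("top"); P=cloud(c); m=(abs(P[...,2]-.038)<.008)
m=m&(P[...,0]>.38)&(P[...,0]<.75)&(c["img"][...,2]>c["img"][...,0].astype(int)+25)
xy=P[m][:,:2].astype(np.float32)
print(cv2.minAreaRect(xy[::3]), np.median(P[m][:,2]))
# plank rims by rows
for x0 in []: pass
sk=P[(P[...,1]>.15)&(P[...,2]>.1)]; print("tall",sk.min(0),sk.max(0))
w=read_camera("wrist"); print(w["fx"],np.linalg.inv(np.r_[np.c_[R.from_rotvec(s["tcp_rot"]).as_matrix(),s["tool_pos"]],[[0,0,0,1]]])@w["world_from_camera"])
x=c["img"][225:325,280:430]; cv2.imwrite("pics/crop1.png",cv2.resize(x,None,fx=5,fy=5,interpolation=cv2.INTER_CUBIC))
E
```

```text
[[ 0.36  -0.    -0.933]
 [ 0.933 -0.     0.36 ]
 [-0.    -1.     0.   ]]Traceback (most recent call last):
  File "<stdin>", line 6, in <module>
cv2.error: OpenCV(4.12.0) /io/opencv/modules/imgproc/src/convhull.cpp:143: error: (-215:Assertion failed) total >= 0 && (depth == CV_32F || depth == CV_32S) in function 'convexHull'
```

```bash
python3 - <<'E'
from h import *
s=readout.read_state()
c=read_camera("top"); P=cloud(c); m=(abs(P[...,2]-.038)<.008)
m=m&(P[...,0]>.38)&(P[...,0]<.75)&(c["img"][...,2]>c["img"][...,0].astype(int)+25)
xy=np.ascontiguousarray(P[m][:,:2].astype(np.float32))
print(cv2.minAreaRect(xy), np.median(P[m][:,2]))
sk=P[(P[...,1]>.15)&(P[...,2]>.1)]; print("tall",sk.min(0),sk.max(0))
w=read_camera("wrist"); print(w["fx"],(np.linalg.inv(np.r_[np.c_[R.from_rotvec(s["tcp_rot"]).as_matrix(),s["tool_pos"]],[[0,0,0,1]]])@w["world_from_camera"]).round(3).tolist())
x=c["img"][225:325,280:430]; cv2.imwrite("pics/crop1.png",cv2.resize(x,None,fx=5,fy=5,interpolation=cv2.INTER_CUBIC))
E
```

```text
((0.5653329491615295, -0.013776421546936035), (0.7220413088798523, 0.30099359154701233), 88.81014251708984) 0.037357947194133934
tall [0.44419881 0.21800109 0.10005926] [0.55516193 0.33084163 0.31925116]
334.7311941221348 [[1.0, 0.0, 0.0, -0.0], [0.0, -0.259, 0.966, -0.129], [0.0, -0.966, -0.259, 0.065], [0.0, 0.0, 0.0, 1.0]]
```

View pics/crop1.png

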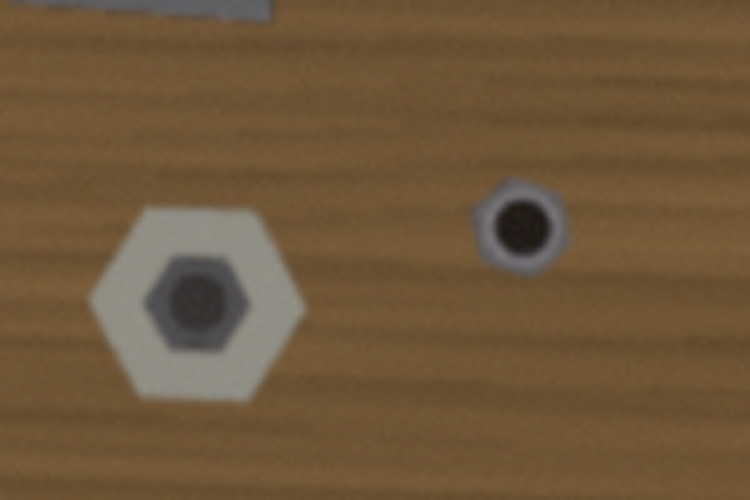

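The crop confirms it: a grey hex nut at about (522,228) in the crop, on the plank, next to the white trap with its pocket at (197,303). I'll rise over the skewers, cross, then turn.

>>> jog_arm --pt "0 -0.05 0 0 0 0 1" --pt "0 -0.05 0 0 0 0 1" --pt "0 -0.05 0 0 0 0 1" --pt "-0.0395 0 -0.0435 0 0 0 1" --pt "-0.0395 0 -0.0435 0 0 0 1" --pt "-0.0395 0 -0.0435 0 0 0 1" --pt "-0.0395 0 -0.0435 0 0 0 1" --pt "-0.0395 0 -0.0435 0 0 0 1" --pt "-0.0395 0 -0.0435 0 0 0 1" --pt "-0.0395 0 -0.0435 0 0 0 1" --force 20

```text
time: 1.85
tool_pos: [0.4316, 0.2559, 0.4012]
tcp_rot: [-1.36, -0.945, 0.936]
wrist_force: [0.3, -0.2, 0.4]
width: 0.998
```

>>> jog_arm --pt "-0.0395 0 -0.0435 0 0 0 1" --pt "-0.0395 0 -0.0435 0 0 0 1" --pt "-0.0395 0 -0.0435 0 0 0 1" --pt "-0.0395 0 -0.0435 0 0 0 1" --pt "-0.0395 0 -0.0435 0 0 0 1" --pt "0 0 0 0 0.18 0 0.7" --pt "0 0 0 0 0.18 0 0.7" --pt "0 0 0 0 0.18 0 0.7" --pt "0 0 0 0 0.18 0 0.7" --pt "0 0 0 0 0.18 0 0.7"

```text
time: 3.1
tool_pos: [0.57, -0.021, 0.4031]
tcp_rot: [-1.559, -0.226, 0.208]
wrist_force: [0.3, 0.8, -0.3]
width: 0.701
```

>>> jog_arm --pt "0 0.02 0 0 0.18 0 0.7" --pt "0 0.02 0 0 0.18 0 0.7" --pt "0 0.02 0 0 0.18 0 0.7" --pt "0 0.02 0 0 0.18 0 0.7" --pt "0 0.02 0 0 0.18 0 0.7" --pt "0 0.02 0 0 0.18 0 0.7" --pt "0 0.02 0 0 0.18 0 0.7" --pt "0 0 0 0 0 0 0.7"

```text
time: 4.1
tool_pos: [0.572, -0.0209, 0.2612]
tcp_rot: [-1.41, 0.788, -0.807]
wrist_force: [0.1, 0.2, -0.1]
width: 0.704
```

```bash
cat >> h.py <<'E'
def hexfit(c,mask,z):
    """world centre (min circle & hull) and flat-normal angle (deg mod 60) of a hexagon mask on plane z"""
    k,_=cv2.findContours(mask.astype(np.uint8),cv2.RETR_EXTERNAL,cv2.CHAIN_APPROX_NONE)
    k=max(k,key=cv2.contourArea)[:,0]
    w=np.array([pt(c,u,v,z)[:2] for u,v in k]); w=cv2.convexHull(w.astype(np.float32))[:,0].astype(float)
    m=cv2.moments((w*1e4).astype(np.float32)); ctr=np.array([m["m10"],m["m01"]])/m["m00"]/1e4
    best=min(np.arange(0,60,.5),key=lambda a:sum(max((w-ctr)@[np.cos(t),np.sin(t)])for t in np.radians(a+np.arange(0,360,60))))
    wd=[np.ptp(w@[np.cos(t),np.sin(t)]) for t in np.radians(best+np.array([0,60,120]))]
    return ctr.round(4),best,np.round(wd,4)
E
python3 - <<'E'
from h import *
s=readout.read_state(); M=R.from_rotvec(s["tcp_rot"]).as_matrix(); print(s["tool_pos"],"xyaw",np.degrees(np.arctan2(M[1,0],M[0,0])),M[:,1])
for n in ["wrist","top"]:
    c=read_camera(n); cv2.imwrite(f"pics/{n}1.png",c["img"])
    for d in spotter.masks_of(c,"nut"): print(n,"nut",round(d["p"],2),d["location"],d["mask"].sum(),hexfit(c,d["mask"],.048))
    for d in spotter.masks_of(c,"trap"): print(n,"trapmask",round(d["p"],2),d["location"],d["mask"].sum(),hexfit(c,d["mask"],.038))
    for d in spotter.spot_point(c,"trap"): print(n,"trap",round(d["p"],2),d["location"],pt(c,*d["location"],.038))
    for d in spotter.spot_point(c,"nut"): print(n,"nutpt",round(d["p"],2),d["location"],pt(c,*d["location"],.038))
E
```

```text
[ 0.57204457 -0.020853    0.2612481 ] xyaw -58.73201232926932 [ 0.01493224  0.00199899 -0.99988651]
wrist nut 0.75 [431.0, 53.1] 1740 (array([ 0.7609, -0.0341]), np.float64(54.0), array([0.038 , 0.0416, 0.0408]))
wrist nut 0.66 [343.1, 229.2] 757 (array([ 0.5761, -0.0507]), np.float64(43.5), array([0.0333, 0.0315, 0.0308]))
wrist nut 0.62 [517.1, 104.3] 835 (array([ 0.7681, -0.1293]), np.float64(47.0), array([0.0266, 0.0312, 0.0304]))
wrist nut 0.24 [275.7, 198.3] 123164 (array([ 0.5709, -0.0252]), np.float64(59.0), array([0.5961, 0.68  , 0.2924]))
wrist trapmask 0.95 [275.3, 200.5] 124051 (array([ 0.569 , -0.0271]), np.float64(59.0), array([0.6148, 0.7004, 0.3018]))
wrist trapmask 0.51 [304.1, 84.1] 10351 (array([ 0.6746, -0.0055]), np.float64(56.5), array([0.2921, 0.2958, 0.0659]))
wrist trap 0.97 [238.7, 200.4] [0.54609623 0.05818935 0.038     ]
wrist nutpt 0.94 [428.0, 56.6] [ 0.76156955 -0.03173441  0.038     ]
wrist nutpt 0.85 [341.2, 227.7] [ 0.57725215 -0.04993387  0.038     ]
wrist nutpt 0.72 [515.1, 108.2] [ 0.76899986 -0.132925    0.038     ]
top nut 0.76 [376.1, 157.8] 519 (array([ 0.7651, -0.0359]), np.float64(54.0), array([0.0404, 0.0424, 0.0425]))
top nut 0.72 [437.5, 150.2] 276 (array([ 0.7744, -0.1373]), np.float64(57.0), array([0.0282, 0.0329, 0.0314]))
top nut 0.53 [308.9, 208.7] 2132 (array([0.6761, 0.0598]), np.float64(56.5), array([0.1416, 0.1425, 0.0644]))
top trapmask 0.59 [271.7, 258.0] 30770 (array([0.5708, 0.1631]), np.float64(58.5), array([0.4493, 0.3854, 0.3   ]))
top trap 0.71 [317.1, 287.5] [0.54330434 0.0602212  0.038     ]
top nutpt 0.63 [373.7, 157.7] [ 0.76705799 -0.03309106  0.038     ]
top nutpt 0.57 [434.8, 153.3] [ 0.7766128  -0.13810389  0.038     ]
top nutpt 0.19 [193.1, 229.2] [0.63867261 0.27287096 0.038     ]
```

View pics/wrist1.png

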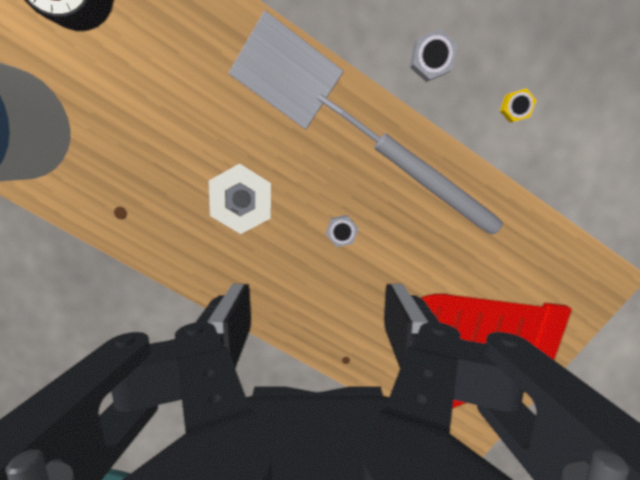

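Wrist view: the nut is at (342,231), the trap at (240,199), and the look-alikes at (434,55) and (520,104) are off the plank. The tool tilts slightly. I'll level it, turn the jaws to the nut's flats, go above it and look closer.

>>> jog_arm --pt "0 0 0 -0.0138 0 0.006 0.7" --pt "0 0 0 0 0.18 0 0.7" --pt "0 0 0 0 0.18 0 0.7" --pt "0.031 0 -0.0015 0 0 0 0.7" --pt "0 0.05 0 0 0 0 0.7" --pt "0 0.05 0 0 0 0 0.7" --pt "0 0.04 0 0 0 0 0.6" --pt "0 0 0 0 0 0 0.6"

```text
time: 5.6
tool_pos: [0.581, -0.053, 0.1229]
tcp_rot: [-1.284, 1.075, -1.084]
wrist_force: [-0.7, 0.9, -0.1]
width: 0.596
```

```bash
cat >> h.py <<'E'
def tool():
    s=readout.read_state(); M=R.from_rotvec(s["tcp_rot"]).as_matrix()
    print("t",s["time"],"pos",s["tool_pos"].round(4),"xyaw",np.degrees(np.arctan2(M[1,0],M[0,0])).round(2),"y",M[:,1].round(4),"F",s["wrist_force"].round(2),"w",s["width"].round(3),"level rv",(M.T@np.cross(M[:,1],[0,0,-1])).round(4))
    return s,M
E
python3 - <<'E'
from h import *
s,M=tool()
c=read_camera("wrist"); cv2.imwrite("pics/wrist2.png",c["img"])
for d in spotter.masks_of(c,"nut"): print("nut",round(d["p"],2),d["location"],d["mask"].sum(),hexfit(c,d["mask"],.048))
for d in spotter.spot_point(c,"trap"): print("trap",round(d["p"],2),d["location"],pt(c,*d["location"],.038))
E
```

```text
Traceback (most recent call last):
  File "h.py", line 30, in tool
    print("t",s["time"],"pos",s["tool_pos"].round(4),"xyaw",np.degrees(np.arctan2(M[1,0],M[0,0])).round(2),"y",M[:,1].round(4),"F",s["wrist_force"].round(2),"w",s["width"].round(3),"level rv",(M.T@np.cross(M[:,1],[0,0,-1])).round(4))
                                                                                                                                                                 ^^^^^^^^^^^^^^^^
AttributeError: 'float' object has no attribute 'round'
```

```bash
sed -i 's/s\["width"\].round(3)/round(s["width"],3)/' h.py
python3 - <<'E'
from h import *
s,M=tool()
c=read_camera("wrist"); cv2.imwrite("pics/wrist2.png",c["img"])
for d in spotter.masks_of(c,"nut"): print("nut",round(d["p"],2),d["location"],d["mask"].sum(),hexfit(c,d["mask"],.048))
for d in spotter.spot_point(c,"trap"): print("trap",round(d["p"],2),d["location"],pt(c,*d["location"],.038))
E
```

```text
t 5.6 pos [ 0.581  -0.053   0.1229] xyaw -80.03 y [ 0.0062 -0.0015 -1.    ] F [-0.74  0.89 -0.12] w 0.596 level rv [-0.0059 -0.      0.0025]
nut 0.98 [313.3, 263.0] 1996 (array([ 0.5768, -0.0508]), np.float64(41.5), array([0.0327, 0.0302, 0.0328]))
trap 0.64 [146.3, 272.7] [0.54792483 0.05805592 0.038     ]
```

View pics/wrist2.png

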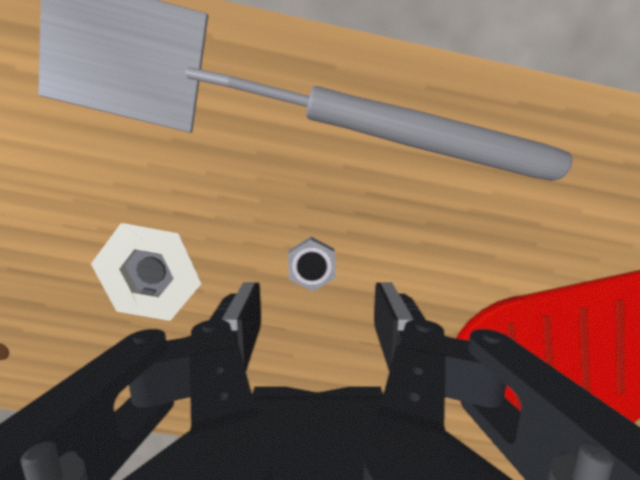

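The nut (312,263) has its left and right flats parallel to the jaws, and the trap is at (148,271). I'll centre on the nut and descend with a 38 mm opening.

>>> jog_arm --pt "-0.0035 0 -0.004 -0.0059 0 0.0025 0.45" --pt "0 0 0 0 0 0 0.45" --pt "0 0.03 0 0 0 0 0.45" --pt "0 0.03 0 0 0 0 0.45" --pt "0 0 0 0 0 0 0.45"

```text
time: 6.38
tool_pos: [0.5886, -0.0512, 0.0774]
tcp_rot: [-1.272, 1.058, -1.096]
wrist_force: [-0.7, 0.6, 0.1]
width: 0.451
```

```bash
python3 - <<'E'
from h import *
s,M=tool()
c=read_camera("wrist"); cv2.imwrite("pics/wrist3.png",c["img"])
for d in spotter.masks_of(c,"nut"): print("nut",round(d["p"],2),d["location"],d["mask"].sum(),hexfit(c,d["mask"],.048))
for d in spotter.spot_point(c,"trap"): print("trap",round(d["p"],2),d["location"],pt(c,*d["location"],.038))
P=cloud(c)
q=(P-s["tool_pos"])@M
f=(abs(q[...,0])<.05)&(abs(q[...,2])<.013)&(q[...,1]>-.03)&(P[...,2]>.05)&(c["range_z"]>0)
for sgn in (-1,1):
    g=q[f&(q[...,0]*sgn>.012)]; 
    if len(g): print(len(g),"finger min|x|",abs(g[:,0]).min(),"tip y",np.percentile(g[:,1],[50,90,99,100]),"z",g[:,2].min(),g[:,2].max())
E
```

```text
t 6.375 pos [ 0.5886 -0.0512  0.0774] xyaw -79.99 y [ 0.0272 -0.0036 -0.9996] F [-0.68  0.6   0.08] w 0.451 level rv [-0.0262 -0.      0.0082]
nut 0.91 [311.4, 307.3] 3068 (array([ 0.5772, -0.0508]), np.float64(42.5), array([0.0332, 0.0304, 0.0332]))
trap 0.66 [108.6, 319.1] [0.54645138 0.05708918 0.038     ]
2162 finger min|x| 0.012432529781518487 tip y [-0.01436131  0.00306546  0.01093054  0.02702382] z -0.012972159097231203 0.012857531624321683
2150 finger min|x| 0.01933729306720205 tip y [-0.01436825  0.00290097  0.01021788  0.01261839] z -0.01175326026243574 0.01247534204264393
```

View pics/wrist3.png

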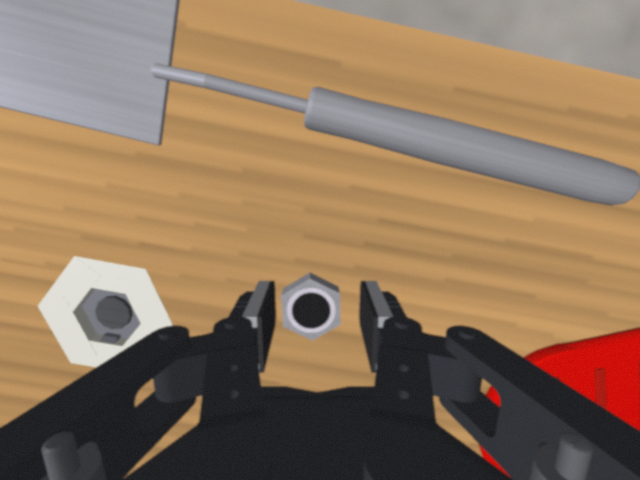

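>>> jog_arm --pt "-0.0025 0 -0.0118 -0.026 0 0.008 0.43" --pt "0 0 0 0 0 0 0.43" --pt "0 0 0 0 0 0 0.43"

```text
time: 6.9
tool_pos: [0.5805, -0.0515, 0.0836]
tcp_rot: [-1.282, 1.072, -1.086]
wrist_force: [0.5, -0.2, -0.2]
width: 0.432
```

```bash
cat > chk.py <<'E'
from h import *
s,M=tool(); c=read_camera("wrist")
for d in spotter.masks_of(c,"nut")[:1]:
    r=hexfit(c,d["mask"],.048); print("nut",round(d["p"],2),d["mask"].sum(),r,"tool frame x,z",((np.r_[r[0],.04]-s["tool_pos"])@M)[[0,2]].round(4))
for d in spotter.spot_point(c,"trap")[:1]: print("trap",round(d["p"],2),d["location"],pt(c,*d["location"],.038))
import sys
if len(sys.argv)>1: cv2.imwrite(sys.argv[1],c["img"])
E
python3 chk.py
```

```text
t 6.9 pos [ 0.5805 -0.0515  0.0836] xyaw -79.99 y [ 0.0096 -0.0014 -1.    ] F [ 0.51 -0.17 -0.17] w 0.432 level rv [-0.0092  0.      0.0031]
nut 0.88 2954 (array([ 0.5768, -0.0507]), np.float64(42.0), array([0.0332, 0.0301, 0.033 ])) tool frame x,z [-0.0016 -0.0039]
trap 0.91 [114.9, 298.3] [0.54682079 0.05787073 0.038     ]
```

>>> jog_arm --pt "-0.0016 0 -0.0039 -0.009 0 0.003 0.43" --pt "0 0.008 0 0 0 0 0.43" --pt "0 0.008 -0.001 -0.002 0 0 0.43" --pt "0 0.008 -0.001 -0.002 0 0 0.43" --pt "0 0 0 0 0 0 0.43"

```text
time: 7.68
tool_pos: [0.5727, -0.0507, 0.0561]
tcp_rot: [-1.292, 1.085, -1.075]
wrist_force: [-0.5, 0.2, 1.0]
width: 0.435
```

```bash
python3 chk.py
```

```text
t 7.675 pos [ 0.5727 -0.0507  0.0561] xyaw -79.98 y [-7.8e-03 -3.0e-04 -1.0e+00] F [-0.52  0.19  1.02] w 0.435 level rv [ 0.0078 -0.     -0.0011]
nut 0.97 4111 (array([ 0.5769, -0.0506]), np.float64(41.5), array([0.0328, 0.0301, 0.0329])) tool frame x,z [0.0007 0.0043]
trap 0.94 [83.1, 308.1] [0.5456967  0.05854641 0.038     ]
```

>>> jog_arm --pt "0.0005 0.001 0.004 0.007 0 -0.001 0.43" --pt "0 0.001 0 0 0 0 0.43" --pt "0 0 0 0 0 0 0.43"

```text
time: 8.2
tool_pos: [0.5791, -0.0507, 0.0563]
tcp_rot: [-1.284, 1.076, -1.082]
wrist_force: [0.6, 0.0, -0.5]
width: 0.424
```

```bash
python3 chk.py
```

```text
t 8.2 pos [ 0.5791 -0.0507  0.0563] xyaw -79.98 y [ 4.3e-03 -6.0e-04 -1.0e+00] F [ 0.6   0.01 -0.45] w 0.424 level rv [-0.0041 -0.      0.0013]
nut 0.97 3941 (array([ 0.5772, -0.0506]), np.float64(42.0), array([0.0327, 0.03  , 0.0329])) tool frame x,z [-0.0005 -0.0019]
trap 0.86 [85.7, 319.4] [0.54659912 0.05714868 0.038     ]
```

>>> jog_arm --pt "0 0.002 -0.001 -0.002 0 0.001 0.41" --pt "0 0.001 0 0 0 0 0.41" --pt "0 0 0 0 0 0 0.41" --pt "0 0 0 0 0 0 0.41" --pt "0 0 0 0 0 0 0.41"

```text
time: 8.98
tool_pos: [0.5779, -0.0509, 0.053]
tcp_rot: [-1.286, 1.078, -1.08]
wrist_force: [-0.3, -0.3, -1.0]
width: 0.409
```

```bash
python3 chk.py pics/w4.png
```

```text
t 8.975 pos [ 0.5779 -0.0509  0.053 ] xyaw -79.98 y [ 1.8e-03  1.0e-04 -1.0e+00] F [-0.34 -0.29 -1.01] w 0.409 level rv [-0.0018 -0.      0.0002]
trap 0.96 [78.4, 318.6] [0.54717556 0.05833809 0.038     ]
```

View pics/w4.png

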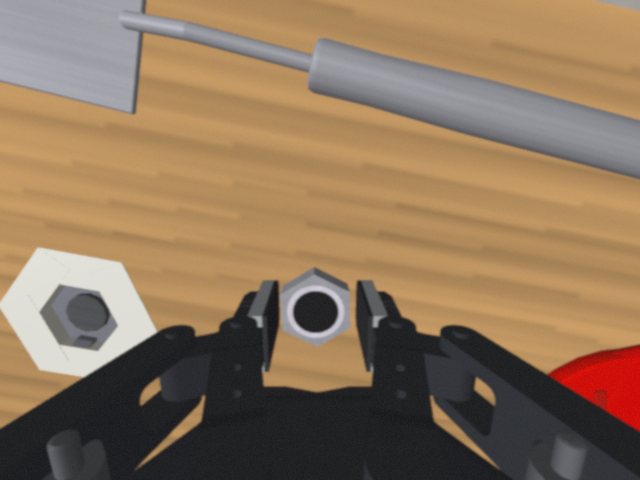

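The nut sits squarely between the pads at (315,308). I'll narrow the cage without pinching and start pushing towards the trap, turning gradually.

>>> jog_arm --pt "0 0 0 0 0 0 0.385" --pt "-0.004 0 0 0 0 0 0.385" --pt "-0.006 0 -0.0006 0 0 0 0.385" --pt "-0.006 0 -0.0006 0 0 0 0.385" --pt "-0.006 0 -0.0006 0 0 0 0.385" --pt "0 0 0 0 0 0 0.385"

```text
time: 9.88
tool_pos: [0.5718, -0.0277, 0.0531]
tcp_rot: [-1.286, 1.078, -1.08]
wrist_force: [-0.3, 0.4, -0.6]
width: 0.386
```

```bash
python3 chk.py
```

```text
t 9.875 pos [ 0.5718 -0.0277  0.0531] xyaw -79.96 y [ 1.8e-03  2.0e-04 -1.0e+00] F [-0.28  0.43 -0.58] w 0.386 level rv [-0.0018 -0.      0.0001]
nut 0.62 4203 (array([ 0.5718, -0.0294]), np.float64(41.0), array([0.0334, 0.0299, 0.0333])) tool frame x,z [ 0.0016 -0.0003]
trap 0.94 [132.5, 313.7] [0.54806487 0.05639813 0.038     ]
```

>>> jog_arm --pt "-0.007 0 -0.0007 0 -0.04 0 0.385" --pt "-0.007 0 -0.0004 0 -0.04 0 0.385" --pt "-0.007 0 -0.0002 0 -0.04 0 0.385" --pt "-0.007 0 0.0001 0 -0.04 0 0.385" --pt "-0.007 0 0.0004 0 -0.04 0 0.385" --pt "-0.007 0 0.0007 0 -0.04 0 0.385" --pt "-0.007 0 0.001 0 -0.04 0 0.385" --pt "-0.007 0 0.0012 0 -0.04 0 0.385" --pt "0 0 0 0 0 0 0.385"

```text
time: 11.15
tool_pos: [0.555, 0.0296, 0.0532]
tcp_rot: [-1.409, 0.818, -0.821]
wrist_force: [-0.4, -0.7, -0.4]
width: 0.383
```

```bash
python3 chk.py pics/w5.png
```

```text
t 11.15 pos [0.555  0.0296 0.0532] xyaw -60.33 y [ 2.2e-03  1.0e-04 -1.0e+00] F [-0.39 -0.74 -0.38] w 0.383 level rv [-0.0019 -0.      0.001 ]
nut 0.64 4162 (array([0.5551, 0.0279]), np.float64(0.5), array([0.0329, 0.033 , 0.03  ])) tool frame x,z [ 0.0015 -0.0008]
trap 0.76 [254.6, 282.2] [0.54703191 0.05789451 0.038     ]
```

View pics/w5.png

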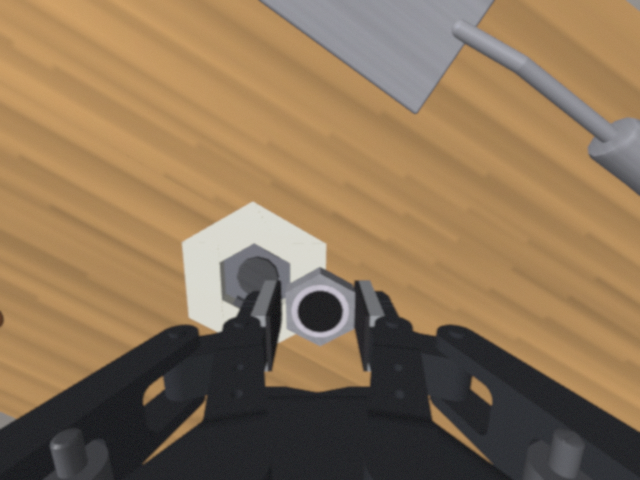

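The nut now overlaps the trap's edge, at (320,309), with the pocket centre near (255,277). I'll fit the trap's outline precisely.

```bash
cat > trap.py <<'E'
from h import *
from scipy.optimize import least_squares
s,M=tool(); est=[]
for i in range(2):
    c=read_camera("wrist"); im=c["img"].astype(int)
    m=((im.min(-1)>170)&(np.ptp(im,axis=-1)<40)).astype(np.uint8)
    n,l,st,_=cv2.connectedComponentsWithStats(m); m=(l==1+np.argmax(st[1:,4])).astype(np.uint8)
    k,_=cv2.findContours(m,cv2.RETR_LIST,cv2.CHAIN_APPROX_NONE); k=np.vstack(k)[:,0]
    w=np.array([pt(c,u,v,.038)[:2] for u,v in k])
    def f(p):
        t=p[2]+np.radians(np.arange(0,360,60)); g=((w-p[:2])@np.array([np.cos(t),np.sin(t)])).max(1)
        a,b=g-.032,g-.016; return np.where(abs(a)<abs(b),a,b)*1e3
    r=least_squares(f,[.547,.0575,-.02],loss="cauchy",f_scale=.5,x_scale=[.001,.001,.01])
    est.append(r.x); print(st[1:,4].max(),r.x[:2].round(4),np.degrees(r.x[2]).round(2),"inliers",(abs(f(r.x))<.7).mean().round(2))
    for d in spotter.masks_of(c,"nut")[:1]:
        h=hexfit(c,d["mask"],.048); print("nut",d["p"],h); d2=np.r_[r.x[:2]-h[0],0]; print("nut->trap world",d2.round(4),"tool",(M.T@d2).round(4))
E
python3 trap.py
```

```text
t 11.3 pos [0.5553 0.029  0.0533] xyaw -60.41 y [ 0.0025 -0.     -1.    ] F [ 0.17 -0.43  0.3 ] w 0.388 level rv [-0.0022  0.      0.0013]
7821 [0.5475 0.0578] -1.12 inliers 0.87
nut 0.67 (array([0.5553, 0.028 ]), np.float64(59.5), array([0.0331, 0.03  , 0.0331]))
nut->trap world [-0.0078  0.0298  0.    ] tool [-0.0298 -0.      0.0079]
7849 [0.5475 0.0578] -1.15 inliers 0.88
nut 0.98 (array([0.5551, 0.0278]), np.float64(59.0), array([0.0335, 0.0303, 0.0332]))
nut->trap world [-0.0076  0.03    0.    ] tool [-0.0299 -0.      0.0082]
```

>>> jog_arm --pt "-0.004 0 0.0016 -0.001 0.006 0 0.385" --pt "-0.005 0 0.0017 0 0.006 0 0.385" --pt "-0.005 0 0.0017 0 0 0 0.385" --pt "0 0 0 0 0 0 0.385" --pt "0 0 0 0 0 0 0.385"

```text
time: 12.12
tool_pos: [0.5528, 0.0444, 0.0532]
tcp_rot: [-1.406, 0.83, -0.833]
wrist_force: [0.0, -1.0, 0.3]
width: 0.387
```

```bash
cat > bore.py <<'E'
from h import *
s,M=tool(); T=np.array([.5475,.0578]); c=read_camera("wrist"); g=c["img"].max(-1)
u0,v0=px(c,np.r_[s["tool_pos"][:2]+ (M@[.0014,0,0])[:2],.048])
m=(g<70).astype(np.uint8); n,l,st,ce=cv2.connectedComponentsWithStats(m)
i=min(range(1,n),key=lambda i:np.hypot(*(ce[i]-[u0,v0])) if 200<st[i,4]<4000 else 1e9)
k,_=cv2.findContours((l==i).astype(np.uint8),cv2.RETR_EXTERNAL,cv2.CHAIN_APPROX_NONE)
w=np.array([pt(c,u,v,.048)[:2] for u,v in k[0][:,0]]); 
(x,y),a,ang=cv2.fitEllipse((w*1e3).astype(np.float32)); b=np.array([x,y])/1e3
print("bore px",ce[i].round(0),"exp",round(u0),round(v0),"world",b.round(4),"dia",np.round(a,1),"tool x,z",((np.r_[b,0]-s["tool_pos"])@M)[[0,2]].round(4),"to trap, tool",(M.T@np.r_[T-b,0])[[0,2]].round(4))
P=cloud(c); mk=(l!=0)&False
# nut top height round the bore
d=np.hypot(P[...,0]-b[0],P[...,1]-b[1]); q=P[(d>.0105)&(d<.0125)&(c["range_z"]>0)]; print("ring z",np.percentile(q[:,2],[25,50,75]).round(4))
import sys
if len(sys.argv)>1: cv2.imwrite(sys.argv[1],cv2.resize(c["img"][180:400,180:460],None,fx=2.5,fy=2.5))
E
python3 bore.py; python3 trap.py
```

```text
t 12.125 pos [0.5528 0.0444 0.0532] xyaw -61.19 y [ 1.6e-03 -5.0e-04 -1.0e+00] F [ 0.04 -0.96  0.34] w 0.387 level rv [-0.0011  0.      0.0012]
bore px [320. 312.] exp 320 306 world [0.551  0.0415] dia [18.3 18.5] tool x,z [ 0.0016 -0.0031] to trap, tool [-0.016   0.0048]
ring z [0.0484 0.0488 0.0493]
t 12.175 pos [0.5528 0.0444 0.0532] xyaw -61.19 y [ 1.5e-03 -5.0e-04 -1.0e+00] F [0.36 0.9  0.67] w 0.382 level rv [-0.0011  0.      0.0012]
6185 [0.5475 0.0577] -0.75 inliers 0.8
nut 0.85 (array([0.5528, 0.0423]), np.float64(59.0), array([0.033 , 0.0301, 0.0332]))
nut->trap world [-0.0053  0.0154  0.    ] tool [-0.0161 -0.      0.0028]
6210 [0.5475 0.0577] -0.85 inliers 0.8
nut 0.86 (array([0.5527, 0.0423]), np.float64(58.5), array([0.0332, 0.0301, 0.033 ]))
nut->trap world [-0.0052  0.0154  0.    ] tool [-0.016  -0.      0.0029]
```

>>> jog_arm --pt "-0.0033 0 0.0013 0 0 0 0.385" --pt "-0.0033 0 0.0013 0 0 0 0.385" --pt "-0.0034 0 0.0013 0 0 0 0.385" --pt "0 0 0 0 0 0 0.385" --pt "0 0 0 0 0 0 0.385"

```text
time: 13.0
tool_pos: [0.5514, 0.0556, 0.0532]
tcp_rot: [-1.406, 0.83, -0.833]
wrist_force: [-0.4, 0.0, -0.6]
width: 0.386
```

```bash
python3 bore.py
```

```text
t 13.0 pos [0.5514 0.0556 0.0532] xyaw -61.22 y [ 1.6e-03 -5.0e-04 -1.0e+00] F [-0.42  0.01 -0.57] w 0.386 level rv [-0.0011  0.      0.0012]
bore px [320. 312.] exp 320 306 world [0.5492 0.0527] dia [18.4 18.6] tool x,z [ 0.0014 -0.0033] to trap, tool [-0.0053  0.001 ]
ring z [0.0483 0.0487 0.0492]
```

>>> jog_arm --pt "-0.002 0 0.0005 0 0 0 0.385" --pt "-0.002 0 0.0005 0 0 0 0.385" --pt "-0.0007 0 0.0001 0 0 0 0.385" --pt "0 0 0 0 0 0 0.385" --pt "0 0 0 0 0 0 0.385"

```text
time: 13.68
tool_pos: [0.55, 0.0604, 0.0532]
tcp_rot: [-1.406, 0.831, -0.833]
wrist_force: [-0.8, 0.0, -0.1]
width: 0.391
```

```bash
python3 bore.py
```

```text
t 13.675 pos [0.55   0.0604 0.0532] xyaw -61.23 y [ 1.6e-03 -6.0e-04 -1.0e+00] F [-0.84  0.04 -0.11] w 0.391 level rv [-0.0011  0.      0.0012]
bore px [316. 309.] exp 320 306 world [0.5483 0.0595] dia [17.2 19.3] tool x,z [-0.0001 -0.002 ] to trap, tool [ 0.0011 -0.0015]
ring z [0.0479 0.1168 0.1297]
```

```bash
python3 bore.py pics/w6.png
```

```text
t 13.725 pos [0.55   0.0603 0.0532] xyaw -61.23 y [ 1.5e-03 -6.0e-04 -1.0e+00] F [ 0.25 -0.14  0.16] w 0.385 level rv [-0.0011 -0.      0.0012]
bore px [316. 309.] exp 320 306 world [0.5483 0.0595] dia [17.3 19.3] tool x,z [-0.0001 -0.0019] to trap, tool [ 0.0011 -0.0015]
ring z [0.0482 0.1183 0.1298]
```

View pics/w6.png

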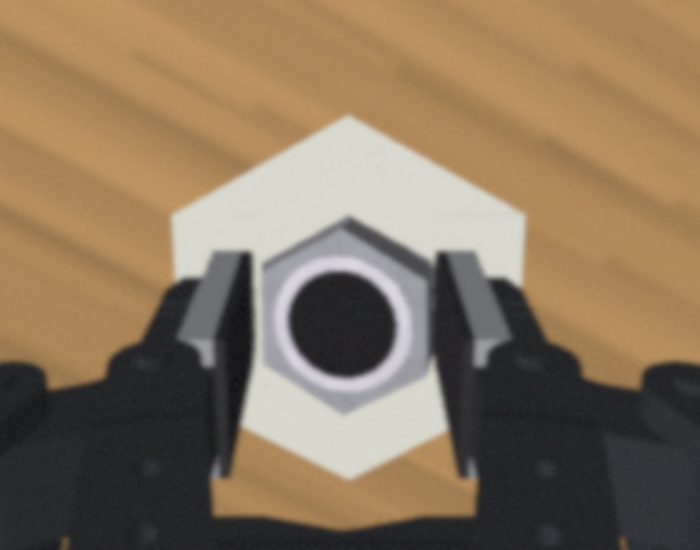

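The nut (343,325 in the crop) looks centred in the trap, but it may be tilted. I'll fit a plane to its top.

```bash
cat > plane.py <<'E'
from h import *
s,M=tool(); T=np.array([.5475,.0578])
X=[];Y=[]
for i in range(3):
    c=read_camera("wrist"); P=cloud(c); q=(P-np.r_[T,.038]); xz=q@M[:,[0,2]]; d=np.hypot(*np.moveaxis(q[...,:2],-1,0))
    im=c["img"].astype(int)
    X.append(q[(d>.011)&(d<.0145)&(abs(xz[...,0])<.0125)&(c["range_z"]>0)&(abs(q[...,2])<.02)])
    Y.append(q[(d>.02)&(d<.031)&(xz[...,1]>.018)&(c["range_z"]>0)&(abs(q[...,2])<.02)])
q=np.vstack(X);f=np.median(np.vstack(Y)[:,2]); xz=q@M[:,[0,2]]
for j in range(4):
    A=np.c_[xz,np.ones(len(xz))]; k,*_=np.linalg.lstsq(A,q[:,2],rcond=None); e=abs(A@k-q[:,2]); keep=e<max(.0012,2*np.median(e)); q,xz=q[keep],xz[keep]
print(len(q),"nut top above face at axis mm",((k[2]-f)*1e3).round(2),"slope x,z",k[:2].round(3),"face",f.round(4),"resid",np.median(e).round(5))
E
python3 plane.py
```

```text
t 13.775 pos [0.55   0.0603 0.0532] xyaw -61.23 y [ 1.5e-03 -6.0e-04 -1.0e+00] F [-0.07 -0.07  1.05] w 0.383 level rv [-0.0011 -0.      0.0012]
2825 nut top above face at axis mm 7.98 slope x,z [ 0.221 -0.114] face 0.0006 resid 0.00035
```

The nut is tilted: the leading side has dropped and the +x side still sits on the rim. I'll push on by about a millimetre.

>>> jog_arm --pt "-0.0008 0 0 0 0 0 0.385" --pt "0 0 0 0 0 0 0.385" --pt "0 0 0 0 0 0 0.385"

```text
time: 14.3
tool_pos: [0.5496, 0.061, 0.0532]
tcp_rot: [-1.405, 0.831, -0.833]
wrist_force: [0.3, 0.2, 0.7]
width: 0.385
```

```bash
python3 plane.py
```

```text
t 14.3 pos [0.5496 0.061  0.0532] xyaw -61.24 y [ 1.6e-03 -6.0e-04 -1.0e+00] F [0.34 0.19 0.73] w 0.385 level rv [-0.0011  0.      0.0012]
3221 nut top above face at axis mm 7.72 slope x,z [ 0.145 -0.066] face 0.0006 resid 0.0004
```

>>> jog_arm --pt "-0.0006 0 0.0003 0 0 0 0.385" --pt "0 0 0 0 0 0 0.385" --pt "0 0 0 0 0 0 0.385"

```text
time: 14.82
tool_pos: [0.5496, 0.0617, 0.0532]
tcp_rot: [-1.405, 0.831, -0.833]
wrist_force: [0.7, -0.9, 0.4]
width: 0.385
```

```bash
python3 plane.py
```

```text
t 14.825 pos [0.5496 0.0617 0.0532] xyaw -61.24 y [ 1.7e-03 -6.0e-04 -1.0e+00] F [ 0.72 -0.93  0.4 ] w 0.385 level rv [-0.0012  0.      0.0013]
3109 nut top above face at axis mm 7.76 slope x,z [ 0.146 -0.07 ] face 0.0006 resid 0.0004
```

>>> jog_arm --pt "0.0016 0 0 0 0 0 0.385" --pt "0.001 0 0 0 0 0 0.385" --pt "0 0 0 0 0 0 0.385"

```text
time: 15.35
tool_pos: [0.5509, 0.0593, 0.0532]
tcp_rot: [-1.405, 0.831, -0.833]
wrist_force: [0.3, -0.7, 0.4]
width: 0.387
```

```bash
python3 plane.py; python3 bore.py pics/w7.png
```

```text
t 15.35 pos [0.5509 0.0593 0.0532] xyaw -61.24 y [ 1.6e-03 -5.0e-04 -1.0e+00] F [ 0.29 -0.73  0.4 ] w 0.387 level rv [-0.0011 -0.      0.0012]
3124 nut top above face at axis mm 7.26 slope x,z [0.016 0.004] face 0.0006 resid 0.00039
t 15.5 pos [0.5509 0.0594 0.0532] xyaw -61.24 y [ 1.5e-03 -5.0e-04 -1.0e+00] F [-0.14  0.11  0.39] w 0.388 level rv [-0.0011  0.      0.0012]
bore px [315. 310.] exp 320 306 world [0.5485 0.0587] dia [18.  18.1] tool x,z [-0.0006 -0.0024] to trap, tool [ 0.0003 -0.0014]
ring z [0.0459 0.0465 0.1165]
```

View pics/w7.png

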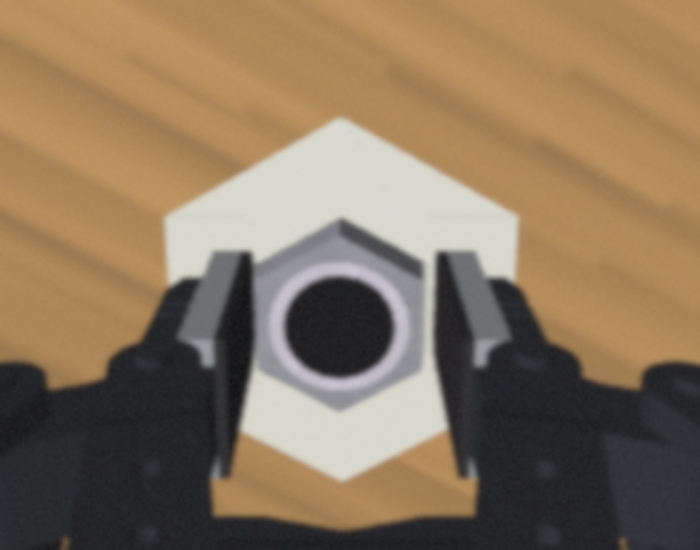

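It has dropped: the nut is level, with its top 7.3 mm above the face, so it rests on the ribs (at 340,325 in the crop). I'll lift, narrow the jaws to about 22 mm so that the tips rest on both sides of the nut, centre and lower.

>>> jog_arm --pt "0 -0.008 0 0 0 0 0.385" --pt "0 -0.008 0 0 0 0 0.385" --pt "0 -0.006 0 0 0 0 0.385" --pt "-0.0004 0 -0.003 -0.001 0 0.001 0.26" --pt "0 0 0 0 0 0 0.26" --pt "0 0 0 0 0 0 0.26"

```text
time: 16.3
tool_pos: [0.5482, 0.0583, 0.0775]
tcp_rot: [-1.405, 0.831, -0.833]
wrist_force: [-0.2, 0.2, 0.8]
width: 0.261
```

```bash
python3 plane.py; python3 - <<'E'
from h import *
s,M=tool(); c=read_camera("wrist"); P=cloud(c); q=(P-s["tool_pos"])@M
f=(abs(q[...,0])<.03)&(abs(q[...,2])<.013)&(q[...,1]>-.03)&(P[...,2]>.052)&(c["range_z"]>0)
print("tip y",np.percentile(q[f][:,1],[90,98,99,99.7]))
print("trap-TCP tool",(M.T@(np.array([.548,.0582,.05])-s["tool_pos"])).round(4))
E
```

```text
t 16.3 pos [0.5482 0.0583 0.0775] xyaw -61.23 y [ 0.0014 -0.     -1.    ] F [-0.23  0.21  0.83] w 0.261 level rv [-0.0012  0.      0.0007]
2338 nut top above face at axis mm 7.26 slope x,z [0.015 0.006] face 0.0006 resid 0.00038
t 16.45 pos [0.5481 0.0583 0.0773] xyaw -61.23 y [ 1.e-03 -1.e-04 -1.e+00] F [-0.86 -0.03  0.02] w 0.261 level rv [-0.0008  0.      0.0005]
tip y [0.00357338 0.00886756 0.01038746 0.01234116]
trap-TCP tool [ 0.      0.0273 -0.0001]
```

>>> jog_arm --pt "0 0.005 0 0 0 0 0.26" --pt "0 0.005 0 0 0 0 0.26" --pt "0 0.004 0 0 0 0 0.26" --pt "0 0 0 0 0 0 0.26" --pt "0 0 0 0 0 0 0.26"

```text
time: 17.12
tool_pos: [0.5476, 0.0583, 0.0614]
tcp_rot: [-1.406, 0.832, -0.832]
wrist_force: [0.1, 0.3, -0.6]
width: 0.263
```

>>> jog_arm --pt "0 0.001 0 0 0 0 0.26" --pt "0 0.001 0 0 0 0 0.26" --pt "0 0 0 0 0 0 0.26"

```text
time: 17.5
tool_pos: [0.5479, 0.0583, 0.0597]
tcp_rot: [-1.406, 0.832, -0.832]
wrist_force: [-0.1, 0.3, -0.7]
width: 0.266
```

>>> jog_arm --pt "0 0.001 0 0 0 0 0.26" --pt "0 0 0 0 0 0 0.26"

```text
time: 17.75
tool_pos: [0.5482, 0.0583, 0.0591]
tcp_rot: [-1.405, 0.831, -0.832]
wrist_force: [-1.0, -0.2, 0.3]
width: 0.26
```

>>> jog_arm --pt "0 0.001 0 0 0 0 0.26" --pt "0 0 0 0 0 0 0.26"

```text
time: 18.0
tool_pos: [0.5485, 0.0584, 0.0585]
tcp_rot: [-1.405, 0.831, -0.833]
wrist_force: [-0.5, 0.2, 0.4]
width: 0.261
```

>>> jog_arm --pt "0 0.0008 0 0 0 0 0.26" --pt "0 0 0 0 0 0 0.26"

```text
time: 18.25
tool_pos: [0.5486, 0.0584, 0.058]
tcp_rot: [-1.405, 0.831, -0.833]
wrist_force: [-1.3, -0.3, 1.8]
width: 0.259
```

>>> jog_arm --pt "0 0.0006 0 0 0 0 0.26"

```text
time: 18.38
tool_pos: [0.5488, 0.0584, 0.0576]
tcp_rot: [-1.405, 0.83, -0.833]
wrist_force: [-0.3, 0.7, 3.7]
width: 0.256
```

>>> jog_arm --pt "0 0.0006 0 0 0 0 0.26"

```text
time: 18.5
tool_pos: [0.5489, 0.0584, 0.0574]
tcp_rot: [-1.405, 0.83, -0.833]
wrist_force: [-3.4, -0.1, 8.6]
width: 0.262
```

>>> jog_arm --pt "0 0.0006 0 0 0 0 0.26"

```text
time: 18.62
tool_pos: [0.5489, 0.0584, 0.0574]
tcp_rot: [-1.405, 0.831, -0.833]
wrist_force: [-2.7, 1.0, 8.4]
width: 0.262
```

>>> jog_arm --pt "0 0.0007 0 0 0 0 0.26"

```text
time: 18.75
tool_pos: [0.5489, 0.0584, 0.0574]
tcp_rot: [-1.405, 0.831, -0.833]
wrist_force: [-3.0, 0.3, 8.4]
width: 0.261
```

>>> jog_arm --pt "0 0.0007 0 0 0 0 0.26"

```text
time: 18.88
tool_pos: [0.5489, 0.0584, 0.0574]
tcp_rot: [-1.405, 0.831, -0.833]
wrist_force: [-3.4, -0.7, 7.3]
width: 0.259
```

>>> jog_arm --pt "0 0.0009 0 0 0 0 0.26"

```text
time: 19.0
tool_pos: [0.5489, 0.0584, 0.0574]
tcp_rot: [-1.405, 0.831, -0.832]
wrist_force: [-3.7, -0.7, 9.8]
width: 0.259
```

>>> jog_arm --pt "0 0.001 0 0 0 0 0.26"

```text
time: 19.12
tool_pos: [0.549, 0.0584, 0.0574]
tcp_rot: [-1.406, 0.831, -0.832]
wrist_force: [-4.0, -0.5, 10.1]
width: 0.258
```

```bash
python3 plane.py; python3 - <<'E'
from h import *
c=read_camera("wrist"); cv2.imwrite("pics/w8.png",cv2.resize(c["img"][180:400,180:460],None,fx=2.5,fy=2.5))
E
```

```text
t 19.125 pos [0.549  0.0584 0.0574] xyaw -61.22 y [ 8.e-04 -1.e-04 -1.e+00] F [-3.97 -0.52 10.08] w 0.258 level rv [-0.0007 -0.      0.0004]
2310 nut top above face at axis mm 5.35 slope x,z [0.006 0.007] face 0.0006 resid 0.00039
```

View pics/w8.png

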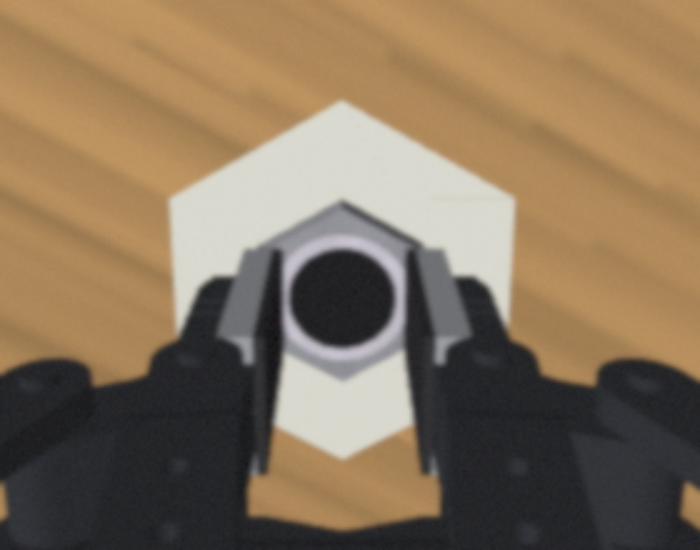

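The tips rest on the nut on both sides of the bore (342,298). It is level and has gone to 4.65 mm down. It stays put at 10 N, above the ribs' 8 N at most, so it is on the stud. Now I'll hold mid-range.

>>> jog_arm --pt "0 0.0013 0 0 0 0 0.26" --pt "0 0.0013 0 0 0 0 0.26"

```text
time: 19.58
tool_pos: [0.549, 0.0585, 0.0574]
tcp_rot: [-1.406, 0.832, -0.832]
wrist_force: [-5.3, -0.4, 12.3]
width: 0.262
```

>>> jog_arm --pt "0 0.0014 0 0 0 0 0.26" --pt "0 0.0014 0 0 0 0 0.26"

```text
time: 19.82
tool_pos: [0.549, 0.0584, 0.0574]
tcp_rot: [-1.407, 0.832, -0.831]
wrist_force: [-4.7, 0.3, 12.5]
width: 0.266
```

>>> jog_arm --pt "0 0.0016 0 0 0 0 0.26" --pt "0 0.0016 0 0 0 0 0.26" --pt "0 0.0016 0 0 0 0 0.26" --pt "0 0.0016 0 0 0 0 0.26"

```text
time: 20.32
tool_pos: [0.549, 0.0585, 0.0574]
tcp_rot: [-1.408, 0.833, -0.83]
wrist_force: [-5.9, -0.9, 14.2]
width: 0.261
```

>>> jog_arm --pt "0 0.0016 0 0 0 0 0.26" --pt "0 0.0016 0 0 0 0 0.26" --pt "0 0.0016 0 0 0 0 0.26" --pt "0 0.0016 0 0 0 0 0.26"

```text
time: 20.82
tool_pos: [0.5491, 0.0584, 0.0574]
tcp_rot: [-1.409, 0.834, -0.829]
wrist_force: [-5.3, -0.2, 14.5]
width: 0.26
```

```bash
python3 plane.py
```

```text
t 20.825 pos [0.5491 0.0584 0.0574] xyaw -61.18 y [-3.7e-03 -8.0e-04 -1.0e+00] F [-5.31 -0.23 14.46] w 0.26 level rv [ 0.0036  0.     -0.0011]
2340 nut top above face at axis mm 5.33 slope x,z [0.003 0.006] face 0.0006 resid 0.00037
```

It held about 14 N for over half a second without moving. Now I'll lift off.

>>> jog_arm --pt "0 -0.002 0 0 0 0 0.26" --pt "0 -0.006 0 0 0 0 0.26" --pt "0 -0.01 0 0 0 0 0.26" --pt "0 -0.02 0 0 0 0 0.26" --pt "0 -0.03 0 0 0 0 0.26" --pt "0 -0.03 0 0 0 0 0.26" --pt "0 0 0 0 0 0 0.26" --pt "0 0 0 0 0 0 0.26"

```text
time: 21.98
tool_pos: [0.5484, 0.0585, 0.1577]
tcp_rot: [-1.41, 0.836, -0.828]
wrist_force: [-0.2, -0.9, -0.1]
width: 0.256
```

```bash
python3 plane.py; python3 - <<'E'
from h import *
c=read_camera("wrist"); cv2.imwrite("pics/w9.png",c["img"])
E
```

```text
t 21.975 pos [0.5484 0.0585 0.1577] xyaw -61.19 y [-5.8e-03 -8.0e-04 -1.0e+00] F [-0.2  -0.85 -0.09] w 0.256 level rv [ 0.0055 -0.     -0.0021]
1146 nut top above face at axis mm 5.39 slope x,z [-0.006  0.006] face 0.0006 resid 0.00041
```

View pics/w9.png

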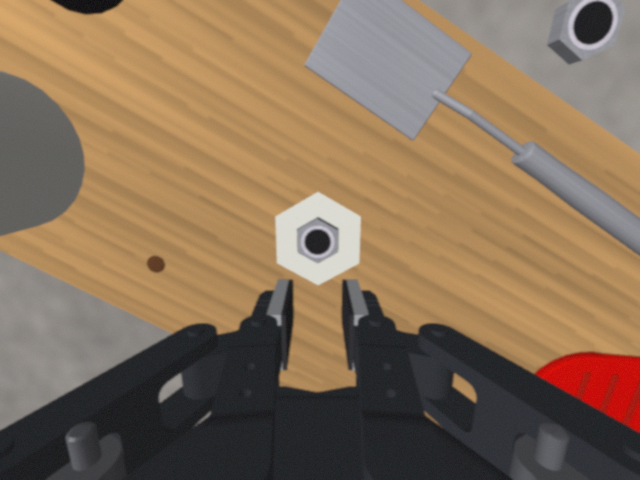

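The nut is level in the trap at (318,240), 4.6 mm down. The gripper is clear and the other things look unmoved, so I'm handing in.

```bash
python3 -c "
from workcell import bot; print(bot.finish_job())"
```

```text
the job is handed in; nothing more can be done
None
```

The nut is seated in the white trap, and I handed the job in at about 22 s of the 72 s allowed.

- **Moving the nut:** I guided it along the plank between the open jaws, without pinching it, and turned it so its flats matched the pocket. It first dropped in tilted, with its trailing corner caught on the rim. Pushing a little further didn't free it. Backing the pads off about 2.6 mm let it settle level on the ribs, about 2.7 mm down.
- **Pressing it home:** I pressed with both fingertips on top of the nut. It moved to about 4.6 mm down and did not move further at 8 to 10 N, so I took that as the stud. I then held it at 12 to 14.5 N for a little over a second, with up to 6 N sideways, and let go.
- **Last checks:** After lifting off, the nut was still level, with its top 5.4 mm above the face. The gripper touched nothing and the wrist force was near zero. The spatula, trivet and crock, as far as they showed in the wrist picture, looked unmoved. I took no final top view, so the timer and the far ends of the plank were not rechecked.

The depth readings are good to a few tenths of a millimetre at best. I felt the stud only as a firm stop.

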